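# Set, lock and open the bench attenuator

## Robot

A 6-joint arm with a two-finger parallel gripper is mounted at the origin on a cart in front of the work surface, level with it; the furniture and walls round the work are solid. World frame = base frame: x ahead of the robot, y to its left, z up, the work surface at z = 0. Lengths are in m, angles in degrees, forces in N, time in s.
With the tool pointing down it reaches from about 0.35 to 0.875 m from the base axis. Payload 4.2 kg.
Tool frame: the origin (TCP) lies midway between the tips of the shut fingers; the grasp point (between the pads) lies 19 mm behind it; z points along the fingers, y is the line along which they close (so a half turn about z gives the same grasp; the last joint's range is limited). The gripper opens to 87 mm and grips with 3 to 60 N. Pads are 19 mm wide; open, the fingers measure 117 mm over their backs; the gripper's body (75 mm by 190 mm) begins 51 mm behind the grasp point.
Start: joints at [-52.735, 22.042, 0.453, 0, -68.411, -14.817], TCP at [0.239, -0.578, 0.198] pointing down, gripper open.
Joint ranges: [-179.83, 179.83], [-69.29, 118.12], [-61.27, 80.66], [-181.25, 117.63], [-171.15, -9.14], [-177.46, 177.46]. Speed limits (degrees/s): [159.86, 159.86, 180, 180, 180, 180].

## Interface

Orientations are given as a 3x3 rotation matrix whose columns are the frame's x, y, z axes.
In Python, from station import sense, capture, finish_job, silhouettes, landmark_of gives the robot as it stands.
- The arm moves only by the tool step_arm, never from a script. Its arguments are lists of equal length, an entry for each row: "linear": the shift along the tool's x, y, z in mm, a list of three; "delta_rot": the turn, a rotation vector about the tool's x, y, z in rad, a list of three; "grip": the finger opening in mm, from 0 to 87. A call has 1 to 10 rows; each row shifts and turns the commanded pose from where the row before left it, along the tool's axes as they then stand; what a row does not reach is not made up. A row lasts 1/8 s, in which the tool goes at most 62.5 mm and 10.7 degrees, less where a joint would pass 70% of its speed; a pose out of reach is approached as far as the arm can. A call with a gripper value outside its range is refused whole. The fingers move at their own pace and stop on an object; the grip force is fixed at half the most. Time passes only in rows, so rows that do not move let the fingers close. It gives the time, the measured TCP pose, the force, the opening and the grip force at its end, in the units of the state.
- sense(): the state, without advancing time (a new reading comes with each control period).
- capture(name): name is "side" or "top" or "wrist"; returns a dict with "img" (384x512x3 uint8, red, green, blue), "fx", "fy", "cx", "cy" (pixels), "world_to_cam" (4x4, takes a point from world to camera coordinates); the wrist camera has in their place "mount" (4x4, takes a point from camera to tool coordinates, whose origin is the TCP and whose axes are the flange's). Camera axes: x right, y up, looking along -z (the intrinsics and any distortion apply to the point x, -y, -z); pixel columns grow to the right and rows downward; lengths in m; the calibration is good to about 2 mm. A picture is of the moment at which its call begins: read the wrist's pose just before it. There is no depth.
- finish_job(): hands the job in; it is judged then, once.
Trained networks look in the newest picture that a camera, given by its name, has taken for a name from the list of things; names that differ only in an ending like _2 or _b are one class to them, and where a whole thing is asked for, a point or a joint stands for the part that bears it (a point fixed in the world has none). Each returns a list of dicts, best first, with "score" (0 to 1); they miss things now and then, are a little off and sometimes report something else, mostly with a low value. They report only what shows in the picture. A call takes as long as a camera call.
- silhouettes(camera, label): "mask" (384x512 bool, what is visible of it) and "point" ([column, row] in pixels, amid what is visible of it).
- landmark_of(camera, label): "point" ([column, row] in pixels: a listed point, or the origin of a listed thing).
The state is a dict: "time_s": time; "joints": joint angles; "joint_velocities": joint speeds; "effort": joint torques, N m; "tcp_pos": TCP position; "ee_rot": TCP orientation; "wrist_force": force on the tool from outside, world axes, zero at the start; "moment": the same for the moment, N m; "gripper_width": opening from 0.0 (shut) to 1.0 (fully open); "gripper_force": force on a finger pad.
Only numpy, scipy, OpenCV 4.12 (cv2) and the standard library are available. Lean on these libraries where they do the work, as an engineer would, in place of code of your own. Each camera call takes 0.05 s, during which the arm holds its last target. There are 200 camera calls.

## Task

Get the bench attenuator ready for the power measurement: push the dial round by its finger post until its white index line stands at 40 dB (the fifth long scale line clockwise, counting the zero line with the dot as the first), push the lock lever's paddle outward until its tooth is fully home between the dial's teeth, and only then push the output shutter's tab fully open to the left. Do it all with the fingertips: do not take any control between the fingers, do not lift the instrument or shift it by more than a couple of centimetres, and leave the things around it where they are.

Things in the scene. Friction and masses are not known exactly. Their poses are not given: they have to be found in the camera images.
- attenuator: bench variable attenuator, loose on rubber feet, 2.6 kg: grey box 200 (x) x 170 (y) x 60 mm, top panel 60 mm above the table. Origin: centre of its underside; its front with two fibre couplings (near y +44 and -30 mm, sticking out 17 mm) faces its -x, +y is its left, z up. On the panel: dial in the middle (axis x +25, y 0 mm), lock lever along the right side, shutter at the front left
- dial (a joint): dial angle (rad), grows clockwise seen from above: 0 at the 0 dB line, 0.349 for every 5 dB, 2.793 at 40 dB, end stop 4.189 at 60 dB. Starts at 0.25 to 1.95. Friction 0.03 N m (about 1 N at the finger post), stays where it is left, no click stops; cannot turn while the lock's tooth is in
- dial_axis (a point): centre of the dial on its upright axis, 76 mm above the table (16 mm above the panel), level with the top of the toothed wheel; the hub is 3 mm higher. The dial is a black wheel 98 mm across with 18 rounded teeth (radius 5 mm, on a circle of radius 44 mm) over a thin skirt 103 mm across
- index_end (a point): outer end of the white index line, on the dial's skirt, 51.5 mm from its axis
- finger_post (a point): top centre of the upright steel finger post on the dial: a round sleeve 14 mm across that spins freely on its pin, rises 25 mm above the wheel (top 101 mm above the table), 31 mm from the dial's axis, exactly opposite the index line
- zero_line (a point): middle of the 0 dB line on the panel, 60 mm from the dial's axis, a round dot just outside it. The scale: 13 black lines round the dial, 54 to 65 mm from its axis, 20 degrees and 5 dB apart, seven long ones every 10 dB and six short ones between. Angles from the attenuator's +x toward its +y: 0 dB at -170 degrees, then clockwise to 40 dB at +30 and 60 dB at -50 degrees
- target_line (a point): middle of the 40 dB line on the panel, 60 mm from the dial's axis: the target
- lock (a joint): lock lever angle (rad): 0 locked (tooth home, end stop), 0.35 fully open; starts open at 0.26 to 0.34, stays where it is left (about 1.1 N at the paddle). Below about 0.14 the tooth reaches the dial's teeth; it enters only where a gap faces it (index on a scale line) and draws the dial straight from up to 0.07 rad off. Locking moves the paddle about 17 mm to the attenuator's -y (outward)
- lock_pivot (a point): top of the lock lever's pivot, 76 mm above the table
- lock_paddle (a point): top centre of the black upright paddle on the lock lever's front end: 20 mm along the lever, 8 mm thick, top 96 mm above the table, underside of the lever bar 66 mm; 55 mm from the pivot. When locked the lever lies along the instrument's x axis, paddle toward the front
- shutter (a joint): travel of the output shutter (m): 0 shut (start), 0.016 fully open (end stop), growing to the instrument's +y (left); stays where it is left, friction about 1.5 N
- shutter_tab (a point): top centre of the shutter's black thumb tab: 18 (x) x 10 (y) mm, stands from 3 to 21 mm above the panel (top 81 mm above the table); nothing stands within 50 mm of its right side once the lock is closed
- meter: handheld optical power meter, 135 x 62 x 31 mm, lies to the right of the attenuator; origin at its underside. Leave it alone
- duplex_adapter: small duplex fibre adapter, 21 x 21 x 11 mm, lies on the rear left corner of the attenuator's panel; origin at its underside. Leave it alone
- fault_finder: red visual fault pen, 20 x 140 x 22 mm, lies left of the attenuator. Leave it alone
- cleaner: pen-shaped connector cleaner, 18 x 142 x 18 mm, lies left of the attenuator beyond the fault pen. Leave it alone
- sleeves: small box of splice sleeves, 52 x 74 x 22 mm, near the table's right front corner. Leave it alone

How it is judged (in metres and radians):
On the way, in this order (a step that is already met when the one before it is completed fails the run):
1. the dial's index line stands at the 40 dB line (within 5 degrees) while the lock is still open (value of joint dial between 2.7025 and 2.8825 rad and value of joint lock above 0.08 rad), for 0.2 s.
2. the lock lever is home with the index on the 40 dB line (value of joint dial between 2.7425 and 2.8425 rad and value of joint lock below 0.04 rad), for 0.2 s.
3. the output shutter is fully open (value of joint shutter above 0.0135 m), for 0.2 s.
At the end, for the whole second after the job is handed in: the dial stands at 40 dB within 0.05 rad (3 degrees), the lock lever is home (within 0.04 rad), the shutter is open by at least 13.5 of its 16 mm, and the attenuator stands flat and at rest within 25 mm of where it was (all of step 2 and value of joint shutter above 0.0135 m and distance of attenuator from where it was at the start of the episode below 0.025 m and angle between attenuator's own z axis and vertical below 0.03 rad and height (world z) of attenuator below 0.005 m and linear speed of attenuator below 0.01 m/s); the robot touches nothing.
It fails at once if the shutter was opened while the dial was not locked at 40 dB (value of joint shutter above 0.004 m and (value of joint lock above 0.06 rad or value of joint dial below 2.7225 rad or value of joint dial above 2.8625 rad)).
It fails at once if the attenuator was lifted, tipped or shoved away (height (world z) of attenuator above 0.008 m or angle between attenuator's own z axis and vertical above 0.06 rad or distance of attenuator from where it was at the start of the episode above 0.03 m).
It fails at once if a control was taken between the fingers ((distance between the grasp point and finger_post below 0.012 m or distance between the grasp point and lock_paddle below 0.008 m or distance between the grasp point and shutter_tab below 0.008 m) and contact force between the fingers and attenuator above 0.5 N).
It fails at once if a bystander was disturbed (distance of any of meter, fault_finder, cleaner, sleeves from where it was at the start of the episode above 0.02 m or distance of duplex_adapter from where it was at the start of the episode above 0.045 m).
It also fails if it takes over 51 s, if anything falls off the work surface, if the arm or the gripper's body presses on something with over 40 N, if the wrist force passes 120 N, or if a joint passes its speed limit or range.

## Working session

There is one attempt and no reset: what is moved stays moved. The work goes in short steps, Python scripts to look and compute and a tool call to move; the robot and the scene stay as the last step left them, time stands still between calls to the robot, and variables do not carry over. Pictures are saved under pics/ and viewed, at most 10 in all, crops included, and the job is handed in when it is done.

Besides the shell and the picture viewer there is one more tool, called after "Call:" as name(argument=value, ...) on one line, values as JSON. step_arm: Moves the arm, as the interface text tells. Its arguments: {"type":"object","properties":{"linear":{"type":"array"},"delta_rot":{"type":"array"},"grip":{"type":"array"}},"required":["linear","delta_rot","grip"]}

```bash
mkdir -p pics; ls
cat > h.py <<'E'
import numpy as np, cv2
from station import sense, capture, finish_job, silhouettes, landmark_of
def cam(c):
    # returns K, R, t with cv-axes
    K=np.array([[c['fx'],0,c['cx']],[0,c['fy'],c['cy']],[0,0,1.]])
    if 'world_to_cam' in c: W=np.array(c['world_to_cam'])
    else:
        s=c['state']; T=np.eye(4);T[:3,:3]=s['ee_rot'];T[:3,3]=s['tcp_pos']
        W=np.linalg.inv(T@np.array(c['mount']))
    W=np.diag([1,-1,-1,1])@W
    return K,W
def shot(n):
    s=sense(); c=capture(n); c['state']=s; return c
def onplane(c,p,z):
    K,W=cam(c); R=W[:3,:3];t=W[:3,3]
    d=R.T@np.linalg.inv(K)@np.array([p[0],p[1],1.]); o=-R.T@t
    return o+d*(z-o[2])/d[2]
def proj(c,X):
    K,W=cam(c); q=K@(W[:3,:3]@np.array(X)+W[:3,3]); return q[:2]/q[2]
Z=dict(dial_axis=.076,index_end=.063,finger_post=.101,zero_line=.06,target_line=.06,lock_pivot=.076,lock_paddle=.096,shutter_tab=.081,attenuator=0,meter=0,duplex_adapter=.06,fault_finder=0,cleaner=0,sleeves=0)
def marks(n,names=Z):
    c=shot(n); out={}
    for k in names:
        r=landmark_of(n,k)
        if r:
            out[k]=(onplane(c,r[0]['point'],Z[k]),r[0]['score'])
            print(n,k,np.round(r[0]['point'],1),np.round(out[k][0],4),round(r[0]['score'],2))
        else: print(n,k,None)
    return c,out
def save(c,f,crop=None,s=1):
    im=c['img'][...,::-1]
    if crop: x,y,w,h=crop; im=im[y:y+h,x:x+w]
    cv2.imwrite('pics/'+f,cv2.resize(im,None,fx=s,fy=s,interpolation=cv2.INTER_CUBIC))
E
python3 - <<'E'
from h import *
for n in('top','side'):
    c,o=marks(n); print({k:np.shape(v) for k,v in c.items()}); save(c,n+'0.png',None,1.5)
s=sense();print(s)
E
```

```text
pics
top dial_axis [224.  173.6] [0.5618 0.0503 0.076 ] 0.69
top index_end [208.5 188.5] [0.526  0.0899 0.063 ] 0.82
top finger_post [236.8 164.7] [0.5798 0.0172 0.101 ] 0.87
top zero_line [226.7 201.8] [0.4928 0.0441 0.06  ] 0.59
top target_line [216.2 155.7] [0.6101 0.0718 0.06  ] 0.96
top lock_pivot [244.1 195.1] [0.508 0.    0.076] 0.77
top lock_paddle [234.1 214.8] [0.4579 0.0232 0.096 ] 0.78
top shutter_tab [208.  213.3] [0.4625 0.0882 0.081 ] 0.54
top attenuator [227.6 193.3] [0.521  0.0465 0.    ] 0.62
top meter [282.  210.7] [ 0.4751 -0.0966  0.    ] 0.67
top duplex_adapter [204.4 153.9] [0.6148 0.1019 0.06  ] 0.57
top fault_finder [183.  196.1] [0.5135 0.1643 0.    ] 0.9
top cleaner [159.3 200.6] [0.5016 0.2267 0.    ] 0.62
top sleeves [377.5 243.5] [ 0.3902 -0.3432  0.    ] 0.97
{'img': (384, 512, 3), 'fx': (), 'fy': (), 'cx': (), 'cy': (), 'world_to_cam': (4, 4), 'state': ()}
side dial_axis [227.5 213.5] [0.5529 0.0539 0.076 ] 0.63
side index_end [253.2 236.9] [0.4688 0.0789 0.063 ] 0.66
side finger_post [227.8 198.9] [0.5636 0.0337 0.101 ] 0.78
side zero_line [251.6 221.
[... 831 characters left out ...]
361e+01, -1.48159564e+01]), 'joint_velocities': array([-0.03680707,  0.10890389, -0.06435664, -0.06413759, -0.00490786,
        0.05127336]), 'effort': array([ 2.12237401e-04, -3.90462685e+01,  1.87622935e+01,  4.22421902e+00,
        1.54770864e-02, -1.65570333e-05]), 'tcp_pos': array([ 0.23867874, -0.57757634,  0.19773225]), 'ee_rot': array([[-9.24206713e-01, -3.81892590e-01, -3.63550211e-05],
       [-3.81892591e-01,  9.24206711e-01,  6.75967371e-05],
       [ 7.78486152e-06,  7.63570714e-05, -9.99999997e-01]]), 'wrist_force': array([ 0.08684289, -0.03272442,  0.22484355]), 'moment': array([-0.00168828,  0.03080039,  0.02047686]), 'gripper_force': 0.0, 'gripper_width': 1.0032488102598784}
```

Run:
```python
import cv2
im=cv2.imread('pics/top0.png'); im=im[190:360,200:460]
cv2.imwrite('pics/top0c.png',cv2.resize(im,None,fx=3,fy=3,interpolation=cv2.INTER_CUBIC))
```

```text
(no output)
```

View pics/top0c.png

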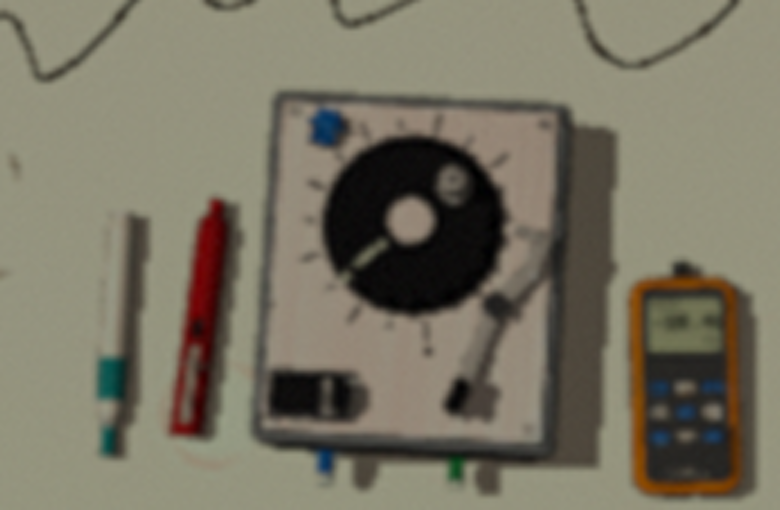

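The crop shows the attenuator with a slight clockwise yaw. The dial is at crop (410,222), the index points to the lower left at (345,280), and the post is at the upper right (453,185). The zero line with its dot is at (428,340), the paddle at (458,397), the tab at (330,395), and the duplex adapter at the rear left. I'll move over it for a close look.

Call:
step_arm(linear=[[-40,38,-8],[-40,38,-8],[-40,38,-8],[-40,38,-8],[-40,38,-8],[-40,38,-8],[-40,38,-8],[-40,38,-8],[-40,38,-8],[-40,38,-8]], delta_rot=[[0,0,0],[0,0,0],[0,0,0],[0,0,0],[0,0,0],[0,0,0],[0,0,0],[0,0,0],[0,0,0],[0,0,0]], grip=[0,0,0,0,0,0,0,0,0,0])

```text
time_s: 2.75
tcp_pos: [0.4637, -0.0719, 0.2785]
ee_rot: [[-0.924, -0.382, 0.001], [-0.382, 0.924, 0.0], [-0.001, -0.0, -1.0]]
wrist_force: [1.3, -0.8, 0.3]
gripper_width: 0.018
gripper_force: 0.0
```

Run:
```python
from h import *
c=shot('wrist'); s=c['state']; print(s['time_s'],s['tcp_pos'],s['joints'],np.array(c['mount']).round(3),c['fx'])
for p in([0,0],[511,0],[0,383],[511,383],[256,192]): print(onplane(c,p,.08).round(3))
```

```text
2.75 [ 0.4637127  -0.07187807  0.27847446] [ 1.11056421e+01  3.54078014e+00 -1.22398236e+01  9.30484520e-03
 -7.41524708e+01 -7.86387785e+01] [[-0.002  0.964  0.266  0.074]
 [ 1.     0.002 -0.     0.   ]
 [-0.001  0.266 -0.964 -0.187]
 [ 0.     0.     0.     1.   ]] 284.47265077286966
[ 0.388 -0.432  0.08 ]
[0.159 0.126 0.08 ]
[ 0.972 -0.342  0.08 ]
[0.638 0.471 0.08 ]
[ 0.49  -0.064  0.08 ]
```

Call:
step_arm(linear=[[-37,42,0],[-37,42,0],[0,0,0],[0,0,0],[0,0,0],[0,0,0],[0,0,0]], delta_rot=[[0,0,0],[0,0,0],[0,0,-0.1725],[0,0,-0.1725],[0,0,-0.1725],[0,0,-0.1725],[0,0,0]], grip=[0,0,0,0,0,0,0])

```text
time_s: 3.68
tcp_pos: [0.4995, 0.0322, 0.2778]
ee_rot: [[-0.472, -0.882, 0.0], [-0.882, 0.472, 0.0], [-0.0, -0.0, -1.0]]
wrist_force: [0.1, 0.5, -0.5]
gripper_width: 0.002
gripper_force: 0.0
```

```bash
cat >> h.py <<'E'
BODY=['dial_axis','index_end','finger_post','zero_line','target_line','lock_pivot','lock_paddle','shutter_tab']
def report(o,axis=None):
    g=lambda k:o[k][0][:2]
    a=g('dial_axis') if axis is None else np.array(axis)
    ang=lambda v:np.degrees(np.arctan2(v[1],v[0]))
    for k in('zero_line','target_line','index_end','finger_post'):
        if k in o: v=g(k)-a; print(k,'ang',ang(v).round(1),'r',np.hypot(*v).round(4))
    if 'lock_paddle' in o and 'lock_pivot' in o:
        v=g('lock_paddle')-g('lock_pivot'); print('lever ang',ang(v).round(1),'len',np.hypot(*v).round(4))
E
python3 - <<'E'
from h import *
c,o=marks('wrist',BODY); report(o); print(c['state']['tcp_pos'],c['state']['joints'].round(1)); save(c,'w1.png',None,1.5)
E
```

```text
wrist dial_axis [228.6 201. ] [0.5555 0.0503 0.076 ] 0.67
wrist index_end [264.5 210.3] [0.5187 0.0909 0.063 ] 0.65
wrist finger_post [209.4 198.1] [0.5701 0.0294 0.101 ] 0.84
wrist zero_line [264.9 175.2] [0.4936 0.0448 0.06  ] 0.66
wrist target_line None
wrist lock_pivot [240.9 156.6] [0.5092 0.0034 0.076 ] 0.86
wrist lock_paddle [282.4 153. ] [0.4573 0.0228 0.096 ] 0.85
wrist shutter_tab [300.7 193.5] [0.4601 0.0875 0.081 ] 0.7
zero_line ang -174.9 r 0.0622
index_end ang 132.2 r 0.0547
finger_post ang -55.1 r 0.0255
lever ang 159.4 len 0.0554
[0.49952189 0.03219776 0.27782242] [ 22.3   6.9  -8.6  -0.  -74.5 -50.4]
```

View pics/w1.png

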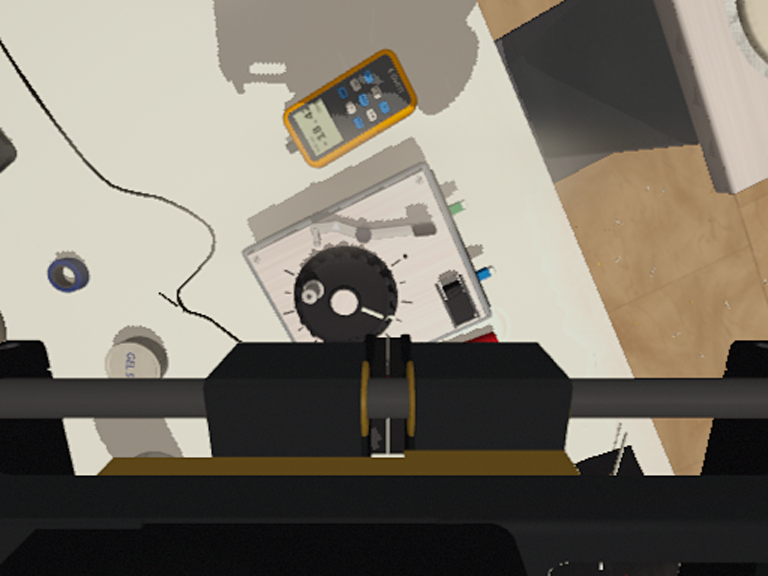

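The wrist view at 1.5× shows the dial at (343,301), post (312,291), index to (395,318), paddle (423,228), tab (452,288) and the dot at (405,257). The fingers cover the lower part. I'll fit one model to the wrist and top detections.

```bash
cat >> h.py <<'E'
from scipy.optimize import least_squares
import json
def rz(a): return np.array([[np.cos(a),-np.sin(a)],[np.sin(a),np.cos(a)]])
D=np.radians
def model(p):
    x,y,yaw,dial,lock,px,py,sx,sy=p; A=np.array([25e-3,0]); u=lambda a,r:A+r*np.array([np.cos(a),np.sin(a)])
    ia=D(-170)-dial; la=np.pi-lock  # lock open -> paddle toward +y
    b=dict(dial_axis=A,index_end=u(ia,.0515),finger_post=u(ia+np.pi,.031),zero_line=u(D(-170),.06),target_line=u(D(30),.06),
      lock_pivot=np.array([px,py]),lock_paddle=np.array([px,py])+.055*np.array([np.cos(la),np.sin(la)]),shutter_tab=np.array([sx,sy]))
    return {k:np.r_[np.array([x,y])+rz(yaw)@v,Z[k]] for k,v in b.items()}
P0=[.535,.048,D(-5),.9,.28,-.01,-.05,-.07,.045]
def fit(obs,p0=P0):
    def f(p):
        m=model(p)
        r=[(proj(c,m[k])-pt)*(1 if c['fx']<400 else 1) for c,k,pt in obs]
        return np.r_[np.ravel(r),0.05*(np.array(p)-p0)]
    s=least_squares(f,p0,loss='soft_l1',f_scale=1.5,x_scale=np.array([.01,.01,.1,.1,.1,.01,.01,.01,.01]))
    m=model(s.x)
    for c,k,pt in obs: print(k,(proj(c,m[k])-pt).round(1),end=' ')
    print('\n',s.x.round(4),'dialdeg',np.degrees(s.x[3]).round(1))
    for k in('dial_axis','finger_post','index_end','lock_pivot','lock_paddle','shutter_tab'): print(k,m[k].round(4))
    return s.x
def see(*cams,names=BODY):
    obs=[]
    for n in cams:
        c=shot(n)
        for k in names:
            r=landmark_of(n,k)
            if r and r[0]['score']>.4: obs.append((c,k,np.array(r[0]['point'])))
    return obs
E
python3 - <<'E'
from h import *
o=see('wrist','top'); x=fit(o); np.save('p.npy',x); print(sense()['time_s'])
print('wrist'); fit([q for q in o if 'mount' in q[0]]); print('top');fit([q for q in o if 'mount' not in q[0]])
E
```

```text
dial_axis [1.3 3. ] index_end [-2.  -0.7] finger_post [-2.5 -0.7] zero_line [ 2.4 -0.3] target_line [0.2 0.6] lock_pivot [0.7 0.4] lock_paddle [0.7 0.1] shutter_tab [-1.5 -0.4] zero_line [0.3 0.4] lock_pivot [ 1.5 -0.1] lock_paddle [ 1.2 -4.1] shutter_tab [-3.   3.6] 
 [ 0.5303  0.0532 -0.0421  1.0223  0.2694 -0.0191 -0.0474 -0.0737  0.0349] dialdeg 58.6
dial_axis [0.5553 0.0522 0.076 ]
finger_post [0.5748 0.0281 0.101 ]
index_end [0.5229 0.0922 0.063 ]
lock_pivot [0.5093 0.0067 0.076 ]
lock_paddle [0.4569 0.0235 0.096 ]
shutter_tab [0.4582 0.0913 0.081 ]
5.025
wrist
dial_axis [1.4 2.9] index_end [-2.  -0.7] finger_post [-2.5 -0.8] zero_line [ 2.5 -0.4] target_line [0.3 0.5] lock_pivot [ 0. -0.] lock_paddle [-0.  0.] shutter_tab [-0.  0.] 
 [ 0.5302  0.0532 -0.0412  1.0237  0.2781 -0.0184 -0.0483 -0.0752  0.0365] dialdeg 58.7
dial_axis [0.5552 0.0521 0.076 ]
finger_post [0.5747 0.028  0.101 ]
index_end [0.5228 0.0922 0.063 ]
lock_pivot [0.5098 0.0057 0.076 ]
lock_paddle [0.4576 0.0229 0.096 ]
shutter_tab [0.4566 0.0927 0.081 ]
top
zero_line [-0. -0.] lock_pivot [-0.3  1.9] lock_paddle [ 0.3 -1.7] shutter_tab [-0. -0.] 
 [ 0.5313  0.0541 -0.0363  0.9     0.2279 -0.0254 -0.0439 -0.0654  0.0276] dialdeg 51.6
dial_axis [0.5563 0.0532 0.076 ]
finger_post [0.5787 0.0318 0.101 ]
index_end [0.519  0.0887 0.063 ]
lock_pivot [0.5043 0.0112 0.076 ]
lock_paddle [0.4512 0.0255 0.096 ]
shutter_tab [0.4669 0.0841 0.081 ]
```

Call:
step_arm(linear=[[-29,-32,0],[-29,-33,0],[0,0,48],[0,0,48],[0,0,44],[0,0,0]], delta_rot=[[0,0,0],[0,0,0],[0,0,0],[0,0,0],[0,0,0],[0,0,0]], grip=[0,0,0,0,0,0])

```text
time_s: 5.78
tcp_pos: [0.5817, 0.0521, 0.1342]
ee_rot: [[-0.47, -0.883, -0.008], [-0.883, 0.47, -0.003], [0.006, 0.006, -1.0]]
wrist_force: [-0.2, -0.3, 0.9]
gripper_width: 0.004
gripper_force: 0.0
```

Run:
```python
from h import *
o=see('wrist'); c=o[0][0]; print([k for k in c]); fit(o,np.load('p.npy')); s=c['state'];print(s['tcp_pos'],s['joints'].round(1)); save(c,'w2.png',(60,60,390,250),2)
```

```text
['img', 'fx', 'fy', 'cx', 'cy', 'mount', 'state']
dial_axis [-1.4  1.3] index_end [0.7 0.1] finger_post [-0.7 -0.5] zero_line [ 1.2 -0.4] target_line [ 0.2 -0.1] lock_pivot [-1.8  0. ] lock_paddle [1.5 0. ] shutter_tab [0. 0.] 
 [ 0.5296  0.0513 -0.0323  1.0035  0.3707 -0.0203 -0.0485 -0.0709  0.034 ] dialdeg 57.5
dial_axis [0.5546 0.0505 0.076 ]
finger_post [0.5748 0.027  0.101 ]
index_end [0.5211 0.0896 0.063 ]
lock_pivot [0.5078 0.0036 0.076 ]
lock_paddle [0.4572 0.0251 0.096 ]
shutter_tab [0.4599 0.0876 0.081 ]
[0.5816866  0.05212828 0.13424866] [ 21.   21.3 -10.3  -0.  -58.9 -49. ]
```

View pics/w2.png

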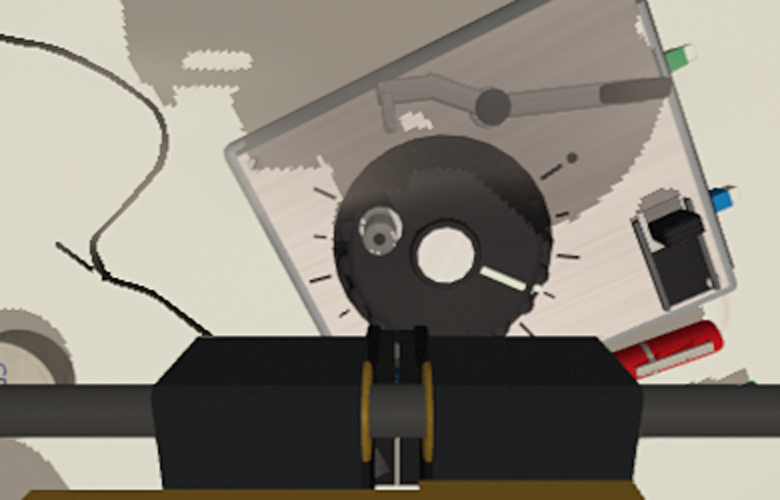

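The near-range fit holds to about 1 px. The dial reads about 57.5°, just before the 15 dB line, and the post is in front of the fingers at crop (380,232). I'll go down, make contact and start the push.

Call:
step_arm(linear=[[0,-5,25],[0,0,24],[4,0,0],[4,0,0],[4.4,-0.4,0],[4.4,-0.4,0],[4.4,-0.4,0],[4.4,-0.4,0],[4.4,-0.4,0],[0,0,0]], delta_rot=[[0,0,0],[0,0,0],[0,0,0],[0,0,0],[0,0,0.15],[0,0,0.15],[0,0,0.15],[0,0,0.15],[0,0,0.15],[0,0,0]], grip=[0,0,0,0,0,0,0,0,0,0])

```text
time_s: 7.48
tcp_pos: [0.5715, 0.0268, 0.0903]
ee_rot: [[-0.945, -0.327, 0.003], [-0.327, 0.945, 0.001], [-0.003, -0.0, -1.0]]
wrist_force: [0.4, 0.5, -0.5]
gripper_width: 0.006
gripper_force: 0.0
```

Run:
```python
from h import *
o=see('wrist'); c=o[0][0]; p=np.load('p.npy');p[3]=1.7; x=fit(o,p); s=c['state'];print(s['tcp_pos'],s['joints'].round(1)); save(c,'w3.png',(60,60,390,250),2)
m=model(x); R=s['ee_rot']
for k in('dial_axis','finger_post'): print(k,'in tool mm',((m[k]-s['tcp_pos'])@R*1e3).round(1))
```

```text
dial_axis [ 1.2 -1.5] index_end [-0.1  0.2] finger_post [-0.7  0.5] zero_line [-0.1  0.3] lock_pivot [-0.1  0.1] lock_paddle [ 0.1 -0.1] shutter_tab [-0. -0.] 
 [ 0.5295  0.0517 -0.0079  1.0386  0.3433 -0.0208 -0.0461 -0.0716  0.0359] dialdeg 59.5
dial_axis [0.5545 0.0515 0.076 ]
finger_post [0.5744 0.0278 0.101 ]
index_end [0.5214 0.091  0.063 ]
lock_pivot [0.5083 0.0058 0.076 ]
lock_paddle [0.4566 0.0248 0.096 ]
shutter_tab [0.4582 0.0882 0.081 ]
[0.57151847 0.02682032 0.09028208] [ 18.9  22.6 -15.6   0.  -51.7 -89.8]
dial_axis in tool mm [ 8.  28.9 14.3]
finger_post in tool mm [ -3.1  -0.  -10.7]
```

View pics/w3.png

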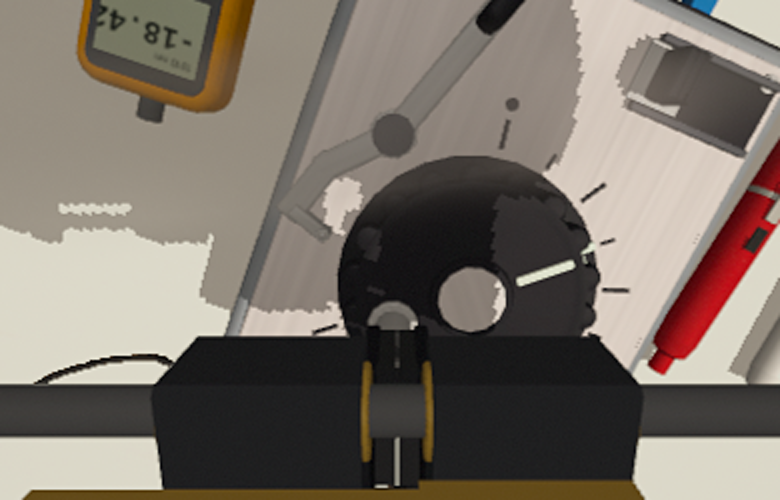

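Run:
```python
from h import *
c=shot('wrist'); s=c['state']; R=s['ee_rot'];t=s['tcp_pos']
for q in([0,0,0],[9.5,0,0],[-9.5,0,0],[9.5,15,0],[9.5,-15,0],[9.5,0,-40]):
    print(q,(2*(proj(c,t+R@np.array(q)/1e3)-[60,60])).round())
cs=shot('side'); print('side tcp',proj(cs,t)); ct=shot('top'); print('top tcp',proj(ct,t))
a=cs['img'][150:290,160:330,::-1]; b=ct['img'][120:260,160:300,::-1]
im=np.hstack([cv2.resize(a,None,fx=2.6,fy=2.6,interpolation=3),cv2.resize(b,None,fx=2.4,fy=2.6,interpolation=3)])
cv2.imwrite('pics/s3.png',im); print(im.shape)
```

```text
[0, 0, 0] [395. 333.]
[9.5, 0, 0] [395. 307.]
[-9.5, 0, 0] [395. 358.]
[9.5, 15, 0] [439. 307.]
[9.5, -15, 0] [352. 307.]
[9.5, 0, -40] [395. 354.]
side tcp [227.09943797 200.26405357]
top tcp [233.08143535 169.07904821]
(364, 778, 3)
```

View pics/s3.png

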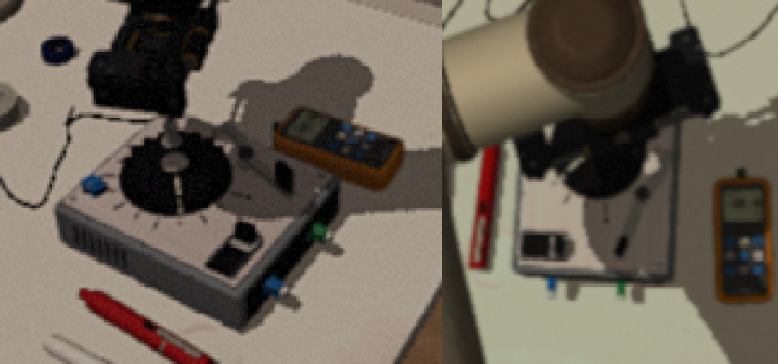

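The dial has not turned. The side view shows the fingertips just above the post top at crop (172,120), so the real tips end higher than the TCP suggests. I'll back off, lower a little and compare.

Call:
step_arm(linear=[[-15,0,0],[-15,0,0],[0,0,5],[0,0,0]], delta_rot=[[0,0,0],[0,0,0],[0,0,0],[0,0,0]], grip=[0,0,0,0])

```text
time_s: 8.57
tcp_pos: [0.5987, 0.0366, 0.0826]
ee_rot: [[-0.946, -0.326, -0.002], [-0.326, 0.946, -0.0], [0.002, 0.0, -1.0]]
wrist_force: [-0.4, -0.7, 0.2]
gripper_width: 0.008
gripper_force: 0.0
```

Run:
```python
from h import *
cs=shot('side'); s=cs['state']; t=s['tcp_pos'];R=s['ee_rot']; print(t,s['joints'].round(1),s['gripper_width'])
S=7; im=cv2.resize(cs['img'][150:230,175:285,::-1],None,fx=S,fy=S,interpolation=cv2.INTER_CUBIC)
im=cv2.convertScaleAbs(im,alpha=1.6,beta=20)
for q,col in(([0,0,0],(0,0,255)),([0,0,-19],(0,255,0)),([9.5,0,0],(255,0,255)),([0,0,-51],(255,255,0))):
    p=(proj(cs,t+R@np.array(q)/1e3)-[175,150])*S; cv2.circle(im,tuple(int(v) for v in p),4,col,-1); print(q,p.round())
cv2.imwrite('pics/s4.png',im)
```

```text
[0.59866191 0.03660643 0.08262134] [ 18.9  25.6 -11.8  -0.  -52.7 -89.9] 0.007546001933918336
[0, 0, 0] [283. 356.]
[0, 0, -19] [278. 313.]
[9.5, 0, 0] [309. 359.]
[0, 0, -51] [269. 238.]
```

View pics/s4.png

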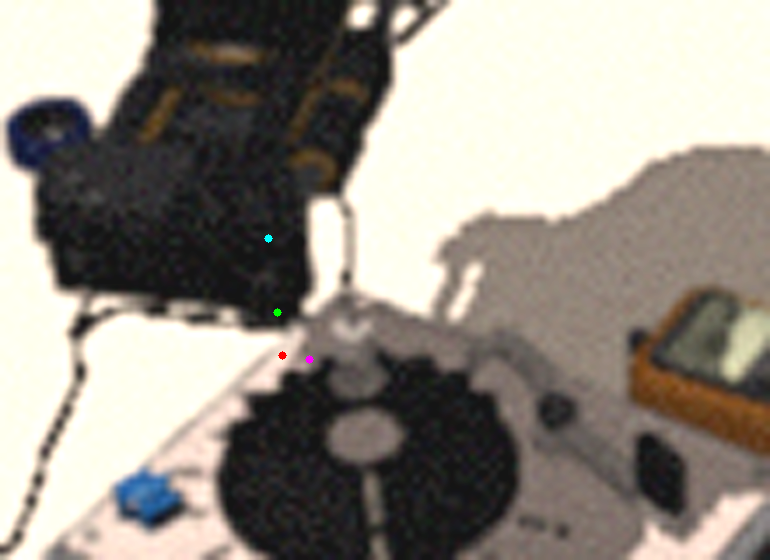

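The block's bottom right corner is at crop (295,322), but the TCP projects to (283,356) with nothing drawn there. I'll compare the drawn gripper geometry in the wrist and side views numerically.

Run:
```python
from h import *
cw=shot('wrist'); cs=shot('side'); s=cs['state']; t=s['tcp_pos'];R=s['ee_rot']
for n,c in(('w',cw),('s',cs)):
    K,W=cam(c); print(n,'campos',(-W[:3,:3].T@W[:3,3]).round(3), 'viewdir',W[2,:3].round(2))
print('wrist(crop2) | side(crop7)')
for z in(0,-20,-40,-70):
  for x in(-37,-10,0,10,37):
    for y in(-95,-10,10,95):
      if abs(x)==37 and z>-70: continue
      if z==-70 and (abs(x)!=37 ): continue
      if z>-70 and abs(y)==95: continue
      X=t+R@np.array([x,y,z])/1e3
      print(z,x,y,(2*(proj(cw,X)-[60,60])).round().astype(int),(7*(proj(cs,X)-[175,150])).round().astype(int))
im=np.hstack([cv2.resize(cw['img'][:,:,::-1],(520,390)),cv2.resize(cs['img'][60:240,150:280,::-1],(278,390),interpolation=3)])
cv2.imwrite('pics/s5.png',cv2.convertScaleAbs(im,alpha=2,beta=20))
```

```text
w campos [0.529 0.013 0.27 ] viewdir [ 0.25  0.09 -0.96]
s campos [0.114 0.631 0.729] viewdir [ 0.4  -0.67 -0.62]
wrist(crop2) | side(crop7)
0 -10 -10 [367 360] [262 332]
0 -10 10 [423 360] [245 370]
0 0 -10 [367 333] [290 335]
0 0 10 [424 333] [274 373]
0 10 -10 [366 306] [318 338]
0 10 10 [424 306] [302 376]
-20 -10 -10 [364 386] [257 287]
-20 -10 10 [426 386] [240 324]
-20 0 -10 [364 357] [285 290]
-20 0 10 [427 357] [268 328]
-20 10 -10 [363 327] [314 293]
-20 10 10 [427 327] [297 331]
-40 -10 -10 [360 418] [251 241]
-40 -10 10 [430 418] [234 278]
-40 0 -10 [360 386] [280 244]
-40 0 10 [430 386] [263 281]
-40 10 -10 [359 353] [309 247]
-40 10 10 [431 353] [292 284]
-70 -37 -95 [ 14 577] [238  18]
-70 -37 -10 [355 577] [164 160]
-70 -37 10 [436 576] [145 197]
-70 -37 95 [776 575] [ 57 365]
-70 37 -95 [-48 295] [443  38]
-70 37 -10 [348 294] [381 184]
-70 37 10 [441 294] [366 221]
-70 37 95 [836 293] [293 393]
```

View pics/s5.png

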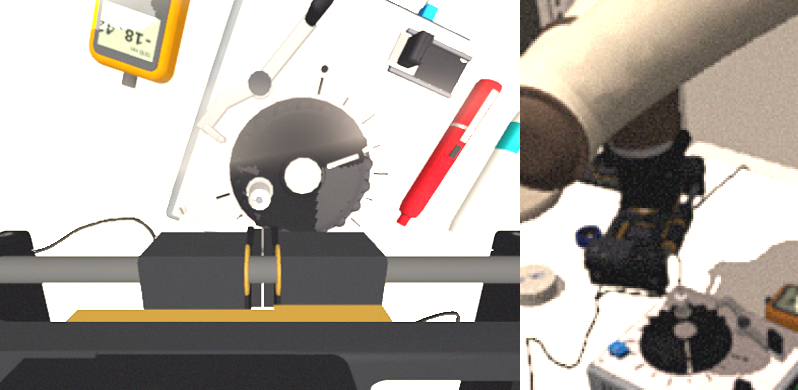

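The fingertips match tool z ≈ −20 mm in both views, so they end at about the grasp point rather than the TCP. That explains the miss over the post. I'll go back behind the post and descend gently with the real tip height in mind.

Call:
step_arm(linear=[[0,17,0],[7,0,0],[0,0,0],[0,0,0],[0,0,0],[0,0,6],[0,0,6],[0,0,4],[0,0,0]], delta_rot=[[0,0,-0.15],[0,0,-0.15],[0,0,-0.15],[0,0,-0.15],[0,0,-0.15],[0,0,0],[0,0,0],[0,0,0],[0,0,0]], grip=[0,0,0,0,0,0,0,0,0])

```text
time_s: 9.85
tcp_pos: [0.5872, 0.0494, 0.0672]
ee_rot: [[-0.47, -0.882, -0.001], [-0.882, 0.47, -0.0], [0.001, 0.001, -1.0]]
wrist_force: [0.2, -0.4, -0.4]
gripper_width: 0.005
gripper_force: 0.0
```

```bash
cat >> h.py <<'E'
def toolrel(x,s):
    m=model(x)
    for k in('dial_axis','finger_post','lock_paddle','shutter_tab'): print(k,'in tool mm',((m[k]-s['tcp_pos'])@s['ee_rot']*1e3).round(1))
E
python3 - <<'E'
from h import *
o=see('wrist'); c=o[0][0]; p=np.load('p.npy'); x=fit(o,p); s=c['state'];print(s['time_s'],s['tcp_pos'],s['wrist_force']); toolrel(x,s); save(c,'w6.png',(60,60,390,250),2)
E
```

```text
dial_axis [-14.7  36.7] index_end [ 0.9 -0.1] finger_post [-0.1 -0.7] zero_line [ 1.2 -0.6] lock_pivot [-0.7  0. ] lock_paddle [0.6 0. ] shutter_tab [0. 0.] 
 [ 0.5299  0.0505 -0.0576  0.9844  0.3237 -0.0186 -0.0477 -0.0711  0.0341] dialdeg 56.4
dial_axis [0.5548 0.0491 0.076 ]
finger_post [0.5749 0.0254 0.101 ]
index_end [0.5215 0.0883 0.063 ]
lock_pivot [0.5086 0.0039 0.076 ]
lock_paddle [0.4576 0.0244 0.096 ]
shutter_tab [0.4608 0.0886 0.081 ]
9.85 [0.58724062 0.04942005 0.06715274] [ 0.15819254 -0.3842172  -0.35756942]
dial_axis in tool mm [15.6 28.4 -8.8]
finger_post in tool mm [ 27.   -0.4 -33.8]
lock_paddle in tool mm [ 83.1 102.7 -28.7]
shutter_tab in tool mm [ 24.9 130.  -13.7]
```

Call:
step_arm(linear=[[5,0,0],[5,0,0],[4.4,-0.4,0],[4.4,-0.4,0],[4.4,-0.4,0],[4.4,-0.4,0],[4.4,-0.4,0],[0,0,0]], delta_rot=[[0,0,0],[0,0,0],[0,0,0.15],[0,0,0.15],[0,0,0.15],[0,0,0.15],[0,0,0.15],[0,0,0]], grip=[0,0,0,0,0,0,0,0])

```text
time_s: 11.3
tcp_pos: [0.569, 0.024, 0.0679]
ee_rot: [[-0.945, -0.327, 0.001], [-0.327, 0.945, 0.0], [-0.001, 0.0, -1.0]]
wrist_force: [1.2, 0.1, -0.1]
gripper_width: 0.002
gripper_force: 0.3
```

Run:
```python
from h import *
o=see('wrist'); c=o[0][0]; p=np.load('p.npy');p[3]+=.7; x=fit(o,p); s=c['state'];print(s['time_s'],s['tcp_pos'],s['wrist_force'],s['joints'].round(0)); toolrel(x,s); save(c,'w7.png',(60,60,390,250),2)
```

```text
dial_axis [-1.1 -0.1] index_end [-0.8 -0.1] finger_post [-1.1 -0. ] zero_line [ 2.6 -1.1] target_line [160.1 241.3] lock_pivot [-0.8  0.9] lock_paddle [ 0.6 -0.6] shutter_tab [ 0. -0.] 
 [ 0.53    0.0515 -0.0282  1.8222  0.3576 -0.0198 -0.0473 -0.0713  0.0338] dialdeg 104.4
dial_axis [0.555  0.0508 0.076 ]
finger_post [0.5517 0.02   0.101 ]
index_end [0.5604 0.102  0.063 ]
lock_pivot [0.5089 0.0047 0.076 ]
lock_paddle [0.458  0.0254 0.096 ]
shutter_tab [0.4597 0.0873 0.081 ]
11.3 [0.56903438 0.02398116 0.06789763] [ 1.16725674  0.07708369 -0.05151279] [ 19.  24. -17.  -0. -49. -90.]
dial_axis in tool mm [ 4.5 29.9 -8.1]
finger_post in tool mm [ 17.6   1.9 -33.1]
lock_paddle in tool mm [104.5  37.7 -28.2]
shutter_tab in tool mm [ 82.6  95.5 -13.1]
```

View pics/w7.png

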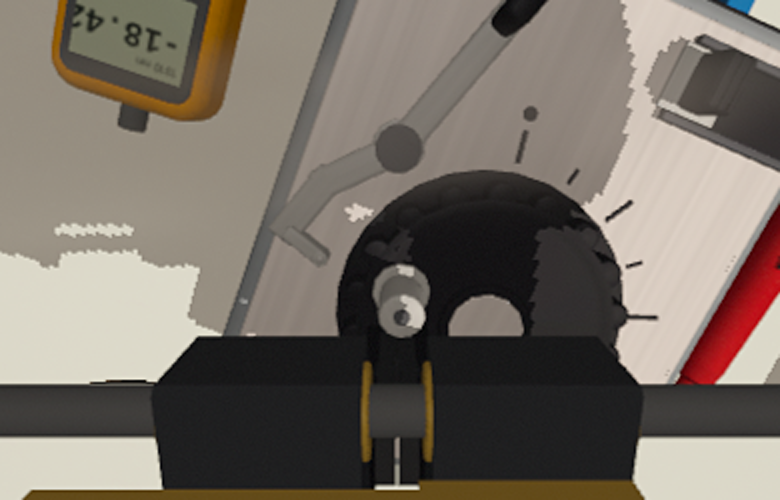

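The push works: the post sits against the fingers at crop (402,318) and the dial is at about 104°. I'll continue to about 147°.

Call:
step_arm(linear=[[4.4,-0.4,0],[4.4,-0.4,0],[4.4,-0.4,0],[4.4,-0.4,0],[4.4,-0.4,0],[0,0,0]], delta_rot=[[0,0,0.15],[0,0,0.15],[0,0,0.15],[0,0,0.15],[0,0,0.15],[0,0,0]], grip=[0,0,0,0,0,0])

```text
time_s: 12.5
tcp_pos: [0.5479, 0.0216, 0.068]
ee_rot: [[-0.915, 0.404, 0.001], [0.404, 0.915, 0.0], [-0.001, 0.0, -1.0]]
wrist_force: [1.1, 0.6, -0.1]
gripper_width: 0.002
gripper_force: 0.5
```

Run:
```python
from h import *
o=see('wrist','top'); c=o[0][0]; p=np.load('p.npy');p[3]=2.5; x=fit(o,p); s=c['state'];print(s['time_s'],s['tcp_pos'],s['wrist_force'],s['joints'].round(0)); toolrel(x,s); print([ (q[1],'mount' in q[0]) for q in o])
save(c,'w8.png',(60,60,390,250),2)
```

```text
dial_axis [0.9 1.6] index_end [ 0.5 -1.7] finger_post [-1.5 -1.4] zero_line [1.4 1.1] lock_pivot [0.2 0.5] lock_paddle [-0.1 -0.9] shutter_tab [-0.2 -0.2] dial_axis [2.9 1.1] index_end [ 28.4 -32.3] finger_post [-0.4  3.2] zero_line [4.  0.1] lock_pivot [ 1.1 -1.2] lock_paddle [-0.1 -1.2] shutter_tab [-0.4 -1.4] 
 [ 0.5294  0.0516 -0.0173  2.5501  0.3439 -0.0195 -0.0475 -0.0707  0.0351] dialdeg 146.1
dial_axis [0.5544 0.0512 0.076 ]
finger_post [0.5316 0.0301 0.101 ]
index_end [0.5921 0.0862 0.063 ]
lock_pivot [0.509  0.0045 0.076 ]
lock_paddle [0.4576 0.0239 0.096 ]
shutter_tab [0.4592 0.0879 0.081 ]
12.5 [0.54788317 0.02163281 0.06795503] [ 1.06986219  0.63476698 -0.0982848 ] [  19.   22.  -20.    0.  -48. -133.]
dial_axis in tool mm [ 6.  29.6 -8. ]
finger_post in tool mm [ 18.2   1.2 -33.1]
lock_paddle in tool mm [ 83.5 -34.4 -28.1]
shutter_tab in tool mm [107.8  24.8 -13.1]
[('dial_axis', True), ('index_end', True), ('finger_post', True), ('zero_line', True), ('lock_pivot', True), ('lock_paddle', True), ('shutter_tab', True), ('dial_axis', False), ('index_end', False), ('finger_post', False), ('zero_line', False), ('lock_pivot', False), ('lock_paddle', False), ('shutter_tab', False)]
```

Call:
step_arm(linear=[[3.2,-0.4,0],[3.2,-0.4,0],[0,0,0],[-15,0,0],[0,0,-45],[0,0,-45],[0,0,0],[0,0,0],[0,0,0],[0,0,0]], delta_rot=[[0,0,0.11],[0,0,0.11],[0,0,0],[0,0,0],[0,0,0],[0,0,0],[0,0,-0.15],[0,0,-0.15],[0,0,-0.15],[0,0,-0.15]], grip=[0,0,0,0,0,0,0,0,0,0])

```text
time_s: 14.65
tcp_pos: [0.5535, 0.014, 0.1574]
ee_rot: [[-0.999, 0.033, -0.002], [0.033, 0.999, -0.0], [0.002, -0.0, -1.0]]
wrist_force: [-0.2, -0.1, 0.2]
gripper_width: 0.0
gripper_force: 0.0
```

Call:
step_arm(linear=[[-38,17,0],[-38,17,0],[-38,16,0],[0,0,0]], delta_rot=[[0,0,0],[0,0,0],[0,0,0],[0,0,0]], grip=[0,0,0,0])

```text
time_s: 15.15
tcp_pos: [0.671, 0.0604, 0.1555]
ee_rot: [[-0.999, 0.037, -0.003], [0.037, 0.999, -0.001], [0.003, -0.001, -1.0]]
wrist_force: [0.1, -0.3, -1.5]
gripper_width: 0.005
gripper_force: 0.0
```

Run:
```python
from h import *
o=see('wrist'); c=o[0][0]; p=np.load('p.npy');p[2]=-.035;p[3]=2.77; x=fit(o,p); np.save('p.npy',x); s=c['state'];print(s['time_s'],s['tcp_pos'],s['joints'].round(0))
q=(proj(c,model(x)['dial_axis'])).round().astype(int); print(q)
save(c,'w9.png',(max(0,q[0]-100),max(0,q[1]-75),200,150),4)
```

```text
dial_axis [-0.3  0.3] index_end [1.1 1.7] finger_post [-0.2 -0.8] target_line [-0.3 -0.5] lock_pivot [ 0. -0.] 
 [ 0.5295  0.0534 -0.0604  2.749   0.2694 -0.0172 -0.0489 -0.0737  0.0349] dialdeg 157.5
dial_axis [0.5544 0.0519 0.076 ]
finger_post [0.5273 0.0369 0.101 ]
index_end [0.5995 0.0769 0.063 ]
lock_pivot [0.5094 0.0057 0.076 ]
lock_paddle [0.4573 0.0235 0.096 ]
shutter_tab [0.4581 0.0928 0.081 ]
15.15 [0.67101914 0.06041188 0.15553665] [  19.   28.    5.   -0.  -66. -111.]
[243  67]
```

View pics/w9.png

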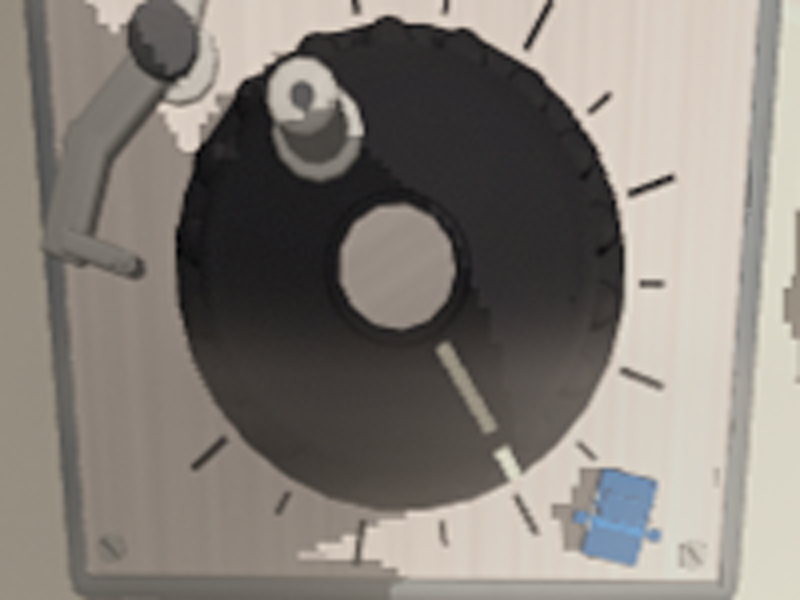

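The index end at (511,476) lies within about 1–2° of the 40 dB line at (517,498)–(535,533), just short of it. That is inside the lock's draw-in range. I'll go to the inner side of the paddle.

Call:
step_arm(linear=[[53.6,-4.9,0],[53.6,-4.9,0],[53.6,-4.8,0],[53.6,-4.8,0],[0,0,0],[0,0,31],[0,0,31],[0,0,27],[0,0,0]], delta_rot=[[0,0,0],[0,0,0],[0,0,0],[0,0,0],[0,0,0],[0,0,0],[0,0,0],[0,0,0],[0,0,0]], grip=[0,0,0,0,0,0,0,0,0])

```text
time_s: 16.73
tcp_pos: [0.4538, 0.0487, 0.0675]
ee_rot: [[-0.999, 0.038, -0.003], [0.038, 0.999, -0.002], [0.003, -0.002, -1.0]]
wrist_force: [-0.8, 0.1, 0.8]
gripper_width: 0.008
gripper_force: 0.0
```

Run:
```python
from h import *
cs=shot('side'); s=cs['state']; t=s['tcp_pos'];R=s['ee_rot']; print(t,s['wrist_force'])
c=shot('wrist')
for n,cc in(('wrist',c),('side',cs)):
    for k in('lock_paddle','lock_pivot','shutter_tab'):
        r=landmark_of(n,k)
        if r: print(n,k,onplane(cc,r[0]['point'],Z[k]).round(4),round(r[0]['score'],2), r[0]['point'])
# cs crop + wrist crop
print(proj(cs,t+R@np.array([0,0,-.02])))
a=cv2.resize(cs['img'][180:280,190:300,::-1],None,fx=3.6,fy=3.6,interpolation=3); b=cv2.resize(c['img'][140:260,170:310,::-1],None,fx=2.8,fy=3,interpolation=3)
cv2.imwrite('pics/p1.png',cv2.convertScaleAbs(np.hstack([a,b]),alpha=1.7,beta=20))
```

```text
[0.45384737 0.04873068 0.06747377] [-0.82207509  0.12317065  0.77039639]
wrist lock_paddle [0.4601 0.1285 0.096 ] 0.22 [388.3, 245.9]
wrist shutter_tab [0.4591 0.0877 0.081 ] 0.62 [316.7, 236.9]
side lock_paddle [0.4529 0.025  0.096 ] 0.45 [271.2, 213.9]
side shutter_tab [0.4569 0.0925 0.081 ] 0.5 [254.4, 236.9]
[265.62065157 222.91884359]
```

View pics/p1.png

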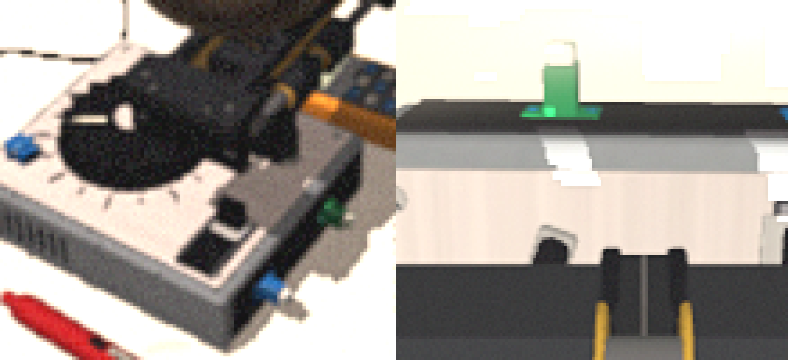

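The side view shows the fingers between the tab (crop 232,210) and the paddle. The wrist view shows the paddle end at (552,250), left of the finger at 603–688 with a clear gap. I'll push outward and watch the force. That was picture 10, so from here I go by numbers only.

Call:
step_arm(linear=[[0,0,5],[0,-4,0],[0,-4,0],[0,-4,0],[0,-4,0],[0,-3,0],[0,-3,0],[0,0,0]], delta_rot=[[0,0,0],[0,0,0],[0,0,0],[0,0,0],[0,0,0],[0,0,0],[0,0,0],[0,0,0]], grip=[0,0,0,0,0,0,0,0])

```text
time_s: 18.12
tcp_pos: [0.4538, 0.027, 0.0638]
ee_rot: [[-0.999, 0.038, 0.0], [0.038, 0.999, -0.0], [-0.0, -0.0, -1.0]]
wrist_force: [0.2, -0.6, 0.2]
gripper_width: 0.006
gripper_force: 0.0
```

Call:
step_arm(linear=[[0,-2,0],[0,-2,0],[0,-1.5,0],[0,0,0]], delta_rot=[[0,0,0],[0,0,0],[0,0,0],[0,0,0]], grip=[0,0,0,0])

```text
time_s: 18.62
tcp_pos: [0.4533, 0.0217, 0.0638]
ee_rot: [[-0.999, 0.038, 0.0], [0.038, 0.999, -0.0], [-0.0, -0.0, -1.0]]
wrist_force: [-1.5, 1.4, 0.1]
gripper_width: 0.008
gripper_force: 0.5
```

Run:
```python
from h import *
s=sense(); print(s['tcp_pos'],s['wrist_force'],s['moment'])
for n in('wrist','side','top'):
    c=shot(n)
    for k in('lock_paddle','lock_pivot','shutter_tab','index_end'):
        r=landmark_of(n,k)
        if r: print(n,k,onplane(c,r[0]['point'],Z[k]).round(4),round(r[0]['score'],2), r[0]['point'])
```

```text
[0.45334143 0.02166312 0.06376327] [-1.50382981  1.39934479  0.14900119] [ 0.30810571  0.22830761 -0.02900769]
wrist shutter_tab [0.4579 0.0883 0.081 ] 0.88 [361.9, 239.1]
side lock_paddle [0.4486 0.0077 0.096 ] 0.47 [276.6, 210.0]
side lock_pivot [0.5962 0.1167 0.076 ] 0.58 [196.1, 223.6]
side shutter_tab [0.4615 0.0903 0.081 ] 0.41 [253.1, 235.5]
side index_end [0.6    0.0789 0.063 ] 0.7 [205.2, 217.3]
top lock_pivot [0.5107 0.0102 0.076 ] 0.63 [240.0, 194.0]
top index_end [0.5998 0.0709 0.063 ] 0.69 [216.4, 159.5]
```

Call:
step_arm(linear=[[0,-1,0],[0,-1,0],[0,0,0]], delta_rot=[[0,0,0],[0,0,0],[0,0,0]], grip=[0,0,0])

```text
time_s: 19.75
tcp_pos: [0.4532, 0.0198, 0.0637]
ee_rot: [[-0.999, 0.038, -0.0], [0.038, 0.999, 0.0], [0.0, 0.0, -1.0]]
wrist_force: [-1.7, 1.5, 0.3]
gripper_width: 0.005
gripper_force: 1.2
```

Call:
step_arm(linear=[[0,-1,0],[0,-1,0],[0,0,0]], delta_rot=[[0,0,0],[0,0,0],[0,0,0]], grip=[0,0,0])

```text
time_s: 20.12
tcp_pos: [0.4533, 0.0191, 0.0638]
ee_rot: [[-0.999, 0.039, 0.001], [0.039, 0.999, 0.002], [-0.001, 0.002, -1.0]]
wrist_force: [-3.9, 7.9, 0.8]
gripper_width: 0.008
gripper_force: 4.3
```

Call:
step_arm(linear=[[0,0,0],[0,15,0],[0,0,-45],[0,0,-45],[-50,0,0],[-50,0,0],[-40,0,0],[0,0,0]], delta_rot=[[0,0,0],[0,0,0],[0,0,0],[0,0,0],[0,0,0],[0,0,0],[0,0,0],[0,0,0]], grip=[0,0,0,0,0,0,0,0])

```text
time_s: 21.12
tcp_pos: [0.5959, 0.0273, 0.1526]
ee_rot: [[-0.999, 0.039, -0.0], [0.039, 0.999, -0.001], [0.0, -0.001, -1.0]]
wrist_force: [0.4, -0.5, -1.1]
gripper_width: 0.004
gripper_force: 0.0
```

Run:
```python
from h import *
o=see('wrist'); c=o[0][0]; p=np.load('p.npy');p[3]=2.79;p[4]=0.02;p[2]=-.035; x=fit(o,p); s=c['state'];print(s['time_s'],s['tcp_pos']); toolrel(x,s)
for _,k,pt in o: print(k,onplane(c,pt,Z[k]).round(4))
```

```text
dial_axis [-1.9  0.3] index_end [1.2 1.6] finger_post [0.5 0.1] zero_line [-0.2 -2.4] lock_pivot [0.  0.1] lock_paddle [-0.  -0.1] shutter_tab [ 0. -0.] 
 [ 0.5297  0.0518 -0.0461  2.7598 -0.0547 -0.0199 -0.0476 -0.0719  0.033 ] dialdeg 158.1
dial_axis [0.5547 0.0507 0.076 ]
finger_post [0.5277 0.0355 0.101 ]
index_end [0.5997 0.0758 0.063 ]
lock_pivot [0.5077 0.0051 0.076 ]
lock_paddle [0.4527 0.0047 0.096 ]
shutter_tab [0.4595 0.0881 0.081 ]
21.125 [0.59585145 0.02729712 0.15255501]
dial_axis in tool mm [42.  21.8 76.5]
finger_post in tool mm [68.4  5.6 51.6]
lock_paddle in tool mm [142.2 -28.1  56.6]
shutter_tab in tool mm [138.6  55.5  71.5]
dial_axis [0.5546 0.0524 0.076 ]
index_end [0.598  0.0746 0.063 ]
finger_post [0.5275 0.0351 0.101 ]
zero_line [0.4973 0.0431 0.06  ]
lock_pivot [0.5076 0.0051 0.076 ]
lock_paddle [0.4527 0.0046 0.096 ]
shutter_tab [0.4595 0.0881 0.081 ]
```

The lever is home: the paddle is at y ≈ 0.0047, in line with the instrument's x axis. The dial is on 40 dB and the instrument hasn't moved. Next is the shutter.

Call:
step_arm(linear=[[46,10.5,0],[46,10.5,0],[46,10,0],[0,0,0],[0,0,35],[0,0,35],[0,0,25],[0,0,7],[0,0,0]], delta_rot=[[0,0,0],[0,0,0],[0,0,0],[0,0,0],[0,0,0],[0,0,0],[0,0,0],[0,0,0],[0,0,0]], grip=[0,0,0,0,0,0,0,0,0])

```text
time_s: 22.7
tcp_pos: [0.4577, 0.0637, 0.052]
ee_rot: [[-0.999, 0.038, 0.0], [0.038, 0.999, -0.0], [-0.0, -0.0, -1.0]]
wrist_force: [0.1, -0.1, -0.5]
gripper_width: 0.006
gripper_force: 0.0
```

Call:
step_arm(linear=[[0,4,0],[0,4,0],[0,4,0],[0,4,0],[0,3,0],[0,0,0]], delta_rot=[[0,0,0],[0,0,0],[0,0,0],[0,0,0],[0,0,0],[0,0,0]], grip=[0,0,0,0,0,0])

```text
time_s: 23.45
tcp_pos: [0.4577, 0.0829, 0.0517]
ee_rot: [[-0.999, 0.038, 0.0], [0.038, 0.999, 0.0], [-0.0, 0.0, -1.0]]
wrist_force: [0.3, -0.7, 0.6]
gripper_width: 0.007
gripper_force: 0.0
```

Call:
step_arm(linear=[[0,3,0],[0,2,0],[0,0,0]], delta_rot=[[0,0,0],[0,0,0],[0,0,0]], grip=[0,0,0])

```text
time_s: 23.82
tcp_pos: [0.4578, 0.0877, 0.0517]
ee_rot: [[-0.999, 0.038, -0.0], [0.038, 0.999, 0.0], [0.0, 0.0, -1.0]]
wrist_force: [-0.1, -1.4, 0.8]
gripper_width: 0.006
gripper_force: 0.3
```

Run:
```python
from h import *
s=sense(); print(s['tcp_pos'],s['wrist_force'],s['gripper_force'])
for n in('wrist','side'):
    c=shot(n)
    for k in('shutter_tab',):
        r=landmark_of(n,k)
        if r: print(n,k,onplane(c,r[0]['point'],Z[k]).round(4),round(r[0]['score'],2), r[0]['point'])
```

```text
[0.45781288 0.08773426 0.0516702 ] [-0.14635202 -1.41197005  0.82163561] 0.3493426079512574
side shutter_tab [0.4622 0.105  0.081 ] 0.43 [249.3, 239.7]
```

Contact has been made and the tab is moving. I'll go on to the stop in small steps.

Call:
step_arm(linear=[[0,1.5,0],[0,1,0],[0,0,0]], delta_rot=[[0,0,0],[0,0,0],[0,0,0]], grip=[0,0,0])

```text
time_s: 24.4
tcp_pos: [0.4579, 0.0901, 0.0517]
ee_rot: [[-0.999, 0.038, -0.0], [0.038, 0.999, -0.0], [0.0, -0.0, -1.0]]
wrist_force: [0.5, -1.5, -0.4]
gripper_width: 0.004
gripper_force: 0.6
```

Call:
step_arm(linear=[[0,1,0],[0,1,0],[0,0,0]], delta_rot=[[0,0,0],[0,0,0],[0,0,0]], grip=[0,0,0])

```text
time_s: 24.78
tcp_pos: [0.4579, 0.0915, 0.0517]
ee_rot: [[-0.999, 0.038, -0.001], [0.038, 0.999, -0.001], [0.001, -0.001, -1.0]]
wrist_force: [1.4, -4.9, -0.9]
gripper_width: 0.01
gripper_force: 2.3
```

Call:
step_arm(linear=[[0,1,0],[0,0,0],[0,0,0]], delta_rot=[[0,0,0],[0,0,0],[0,0,0]], grip=[0,0,0])

```text
time_s: 25.15
tcp_pos: [0.4578, 0.0917, 0.0517]
ee_rot: [[-0.999, 0.038, -0.001], [0.038, 0.999, -0.002], [0.001, -0.002, -1.0]]
wrist_force: [2.9, -8.2, 0.2]
gripper_width: 0.004
gripper_force: 3.9
```

The tab is at its end stop: 8 N, with no further travel. I'll retreat and verify.

Call:
step_arm(linear=[[0,-15,0],[0,0,-50],[0,0,-50],[-50,-15,0],[-50,-15,0],[-40,-15,0],[0,0,0]], delta_rot=[[0,0,0],[0,0,0],[0,0,0],[0,0,0],[0,0,0],[0,0,0],[0,0,0]], grip=[0,0,0,0,0,0,0])

```text
time_s: 26.02
tcp_pos: [0.5976, 0.0267, 0.1507]
ee_rot: [[-0.999, 0.041, -0.0], [0.041, 0.999, 0.001], [0.0, 0.001, -1.0]]
wrist_force: [-0.4, -0.5, 0.0]
gripper_width: 0.004
gripper_force: 0.0
```

Run:
```python
from h import *
o=see('wrist'); c=o[0][0]; p=np.load('p.npy');p[3]=2.79;p[4]=0.02;p[2]=-.035; x=fit(o,p); print(sense()['time_s'],c['state']['tcp_pos'],c['state']['wrist_force'])
```

```text
dial_axis [-0.7  3. ] index_end [0.1 1.7] finger_post [-1.  -0.3] zero_line [ 0.8 -2. ] target_line [ 0.9 -1. ] lock_pivot [-0.   1.2] lock_paddle [ 0.  -0.9] shutter_tab [-0. -0.] 
 [ 0.5296  0.0524  0.0032  2.8487  0.0703 -0.0213 -0.0488 -0.0689  0.0544] dialdeg 163.2
dial_axis [0.5546 0.0525 0.076 ]
finger_post [0.527  0.0384 0.101 ]
index_end [0.6005 0.0758 0.063 ]
lock_pivot [0.5084 0.0035 0.076 ]
lock_paddle [0.4536 0.0072 0.096 ]
shutter_tab [0.4605 0.1066 0.081 ]
26.475 [0.59755786 0.02671147 0.15069931] [-0.44716594 -0.50242545  0.02080117]
```

Call:
step_arm(linear=[[15,-20,-20],[0,0,0]], delta_rot=[[0,0,0],[0,0,0]], grip=[0,0])

```text
time_s: 26.72
tcp_pos: [0.5802, 0.0081, 0.1737]
ee_rot: [[-0.999, 0.038, 0.004], [0.038, 0.999, 0.001], [-0.003, 0.001, -1.0]]
wrist_force: [-0.2, 0.6, 0.5]
gripper_width: 0.002
gripper_force: 0.0
```

Run:
```python
from h import *
o=see('wrist'); c=o[0][0]; p=np.load('p.npy');p[3]=2.79;p[4]=0.02;p[2]=-.035; x=fit(o,p)
```

```text
dial_axis [ 0.6 -0.4] index_end [-1.6  0.3] finger_post [-2.2  1.1] zero_line [ 0.6 -3.9] target_line [3.3 0.7] lock_pivot [ 0.  -1.3] lock_paddle [-0.  1.] shutter_tab [-0. -0.] 
 [ 0.5295  0.0528 -0.0315  2.7846  0.0115 -0.0204 -0.0481 -0.0721  0.0477] dialdeg 159.5
dial_axis [0.5545 0.052  0.076 ]
finger_post [0.5273 0.0372 0.101 ]
index_end [0.5997 0.0767 0.063 ]
lock_pivot [0.5076 0.0054 0.076 ]
lock_paddle [0.4527 0.0078 0.096 ]
shutter_tab [0.4589 0.1027 0.081 ]
```

```bash
python3 -c "
from station import *
print(finish_job())"
```

```text
the job is handed in; nothing more can be done
None
```

I handed the job in with the dial at 40 dB, the lock lever home and then the shutter fully open. The last camera fit read dial 2.785 rad and lock about 0.01 rad, and both the lever and the tab were pushed until they stopped at about 8 N; the hand-in returned no verdict.

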